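Clip the ripening boxes shut and start the timer

TASK

Press the lid of every ripening box fully shut, then push an R-clip's straight leg through the cross-drilled stud in front of each box until its bow springs over the stud. When every box is clipped, take the stylus from its stand, press the timer's recessed start button with it, and stand the stylus back in its stand. Leave the other things on the bench where they are.

Things in the scene. Friction and masses are not known exactly. Their poses are not given: they have to be found in the camera images.
- box1_hole (a point): Centre of the cross hole, 80 mm above the bench, in the upright round steel stud (24 mm across, top 99 mm up) in front of ripening box 1 (3 kg, stays put). x along the hole, away from the robot within 0.3 rad, z up. Hole: 10 mm wide and high, 24 long. Aluminium box behind it: 120 (x) x 110 x 65 mm high, centre 78 mm beyond the hole in x. 2 or 3 boxes are present; absent reads None.
- lid1 (a joint): White lid of box 1, rad: 0 shut, positive ajar (near edge up, starts 0.06 to 0.13); stiff, stays where left, and while ajar its front edge and two prongs beside the stud block the clip. Hinge 138 mm beyond the hole. Black rubber press pad, 32 mm across, on its top 43 mm beyond the hole in x, 73 mm above the bench when shut (ajar up to 13 mm more). About 5 N there shuts it; it stops dead.
- box2_hole (a point): The same for box 2, a copy of box 1.
- lid2 (a joint): The same for the lid of box 2.
- box3_hole (a point): The same for box 3, a copy of box 1.
- lid3 (a joint): The same for the lid of box 3.
- clip1_seat (a point): Point on R-clip 1's straight leg that lies at the hole's centre when fully on; x along the leg to its tip (x +37 mm), z up, 3 mm above the clip's underside. Leg: 5.5 mm wire at y 0. Grey grip block: x -64 to -28, 18 wide (y), z -3 to +15, middle at x -46; grip it across y. Wire loop behind it to x -74. Lies flat on the bench. Three clips, any fits any stud; a spare one just stays.
- bow1 (a joint): Spring bow of clip 1, rad: 0 relaxed, about 0.1 while spread over the thick of the stud, near 0 again once over. 5 mm wire at the leg's height on its +y side; curves round the stud, neck at x +12 mm, flared end at x +26, y +20 of the seat point. Pushing home takes 5 to 20 N along x. Once on, a clip droops by about 0.2 rad.
- clip2_seat (a point): The same for clip 2, alike.
- bow2 (a joint): The same for clip 2.
- clip3_seat (a point): The same for clip 3, alike.
- bow3 (a joint): The same for clip 3.
- recess (a point): Middle of the mouth of the round recess, 14 mm wide, 44 mm above the bench, in the 46 x 46 mm black collar on a grey timer (fixed, 100 x 130 x 30 mm, its centre 22 mm from here in x). The steel start button in it is 9 mm across, its top 8 mm below the mouth. Fingers do not fit. x, y along the timer's sides, z up.
- start (a joint): Start button, m: 0 up, 0.004 fully down; sprung, about 4 N at full travel; a press counts from 0.0028.
- stylus: Stylus standing upright in its stand. Origin: the tip (lowest point), z up along it. Steel prod 6 mm across and 30 mm long, then a dark flange 24 mm across (z 30 to 35 mm), then a square wooden handle 16 x 16 mm, faces along its x and y (z 35 to 100 mm). 60 g.
- stand: Wooden stand for the stylus, 60 x 60 x 40 mm high, fixed; vertical hole 15 mm wide right through its centre. Origin: centre of its underside. The stylus's flange rests on its top, so the tip is 10 mm above the bench.
- tomme: Bystander, to be left where it is: cheese wheel 100 mm across, 45 high. Origin: its underside.
- tomme_small: Bystander, to be left where it is: cheese wheel 72 mm across, 32 high. Origin: its underside.
- bung: Bystander, to be left where it is: cork bung 34 mm across, 28 high. Origin: its underside.
- weight: Bystander, to be left where it is: brass weight 32 mm across, 22 high. Origin: its underside.
- brush: Bystander, to be left where it is: hand brush. Origin: its underside.
- jar: Bystander, to be left where it is: glass jar 64 mm across, 90 high. Origin: its underside.
- mug: Bystander, to be left where it is: white cup 72 mm across, 80 high. Origin: its underside.

How it is judged:
On the way, in this order (a step that is already met when the one before it is completed fails the run):
1. every lid is fully shut and every stud has an R-clip pushed through it with its bow sprung over (value of joint each of lid1, lid2, lid3 below 0.02 rad and ((distance between clip1_seat and box1_hole below 0.008 m and angle between the x axis of clip1_seat and the x axis of box1_hole, either way round below 0.5 rad and value of joint bow1 below 0.05 rad) or (distance between clip2_seat and box1_hole below 0.008 m and angle between the x axis of clip2_seat and the x axis of box1_hole, either way round below 0.5 rad and value of joint bow2 below 0.05 rad) or (distance between clip3_seat and box1_hole below 0.008 m and angle between the x axis of clip3_seat and the x axis of box1_hole, either way round below 0.5 rad and value of joint bow3 below 0.05 rad)) and ((distance between clip1_seat and box2_hole below 0.008 m and angle between the x axis of clip1_seat and the x axis of box2_hole, either way round below 0.5 rad and value of joint bow1 below 0.05 rad) or (distance between clip2_seat and box2_hole below 0.008 m and angle between the x axis of clip2_seat and the x axis of box2_hole, either way round below 0.5 rad and value of joint bow2 below 0.05 rad) or (distance between clip3_seat and box2_hole below 0.008 m and angle between the x axis of clip3_seat and the x axis of box2_hole, either way round below 0.5 rad and value of joint bow3 below 0.05 rad)) and ((distance between clip1_seat and box3_hole below 0.008 m and angle between the x axis of clip1_seat and the x axis of box3_hole, either way round below 0.5 rad and value of joint bow1 below 0.05 rad) or (distance between clip2_seat and box3_hole below 0.008 m and angle between the x axis of clip2_seat and the x axis of box3_hole, either way round below 0.5 rad and value of joint bow2 below 0.05 rad) or (distance between clip3_seat and box3_hole below 0.008 m and angle between the x axis of clip3_seat and the x axis of box3_hole, either way round below 0.5 rad and value of joint bow3 below 0.05 rad))), for 0.3 s.
2. the start button is pressed down with the stylus (value of joint start above 0.0028 m and contact force between stylus and start above 0.5 N), for 0.05 s.
At the end, for the whole second after the job is handed in: Every lid shut (0.02 rad); each stud has a clip through it from the robot's side, seat within 8 mm of the hole centre, aligned to 0.5 rad (it may droop and swing a little), bow relaxed (under 0.05 rad); stylus upright in its stand (10 mm, tip at most 16 mm above the bench); stylus at rest (all of step 1 and horizontal distance between stylus and stand below 0.01 m and angle between stylus's own z axis and vertical below 0.15 rad and z of stylus in the frame of stand below 0.016 m and linear speed of stylus below 0.02 m/s); the robot touches nothing.
It fails at once if a bystander (cheese, bung, weight, brush, jar, cup) is knocked more than 4 cm away (distance of any of tomme, tomme_small, bung, weight, brush, jar, mug from where it was at the start of the episode above 0.04 m).
Of box1, box2, box3 only 2 to 3 are there at a start; the rules pass over those that are not, and their reading is None.
At some moment in a run one of clip1, clip2, clip3 may be knocked a few centimetres aside while the robot is not near it.
It also fails if it takes over 210 s, if anything falls off the work surface, if the arm or the gripper's body presses on something with over 40 N, if the wrist force passes 120 N, or if a joint passes its speed limit or range.

ROBOT

A 7-joint arm with a two-finger parallel gripper is mounted at the origin on the work surface. World frame = base frame: x ahead of the robot, y to its left, z up, the work surface at z = 0. Lengths are in m, angles in rad, forces in N, time in s.
With the tool pointing down it reaches from about 0.425 to 0.875 m from the base axis. Payload 4.7 kg.
Tool frame: the origin (TCP) lies midway between the tips of the shut fingers; the grasp point (between the pads) lies 19 mm behind it; z points along the fingers, y is the line along which they close (so a half turn about z gives the same grasp; the last joint's range is limited). The gripper opens to 87 mm and grips with 3 to 60 N. Pads are 19 mm wide; open, the fingers measure 117 mm over their backs; the gripper's body (75 mm by 190 mm) begins 51 mm behind the grasp point.
Start: joints at [1.186, 0.321, -0.07, 1.45, 0.023, 1.371, -0.057], TCP at [0.252, -0.599, 0.223] pointing down, gripper open.
Joint ranges: [-2.86, 2.86], [-0.3, 2.09], [-1.38, 1.24], [0.06, 2.45], [-1.56, 4.7], [0.09, 2.05], [-2.69, 2.69]. Speed limits (rad/s): [2.57, 2.57, 3.14, 3.14, 3.14, 3.14, 3.14].

INTERFACE

Orientations are given as a rotation vector (axis times angle).
In Python, from bench import ctrl gives the robot as it stands.
- The arm moves only by the shell command python3 inch.py 'ROWS' [FORCE]. ROWS is rows parted by semicolons, their numbers by spaces, 1 to 20 of them, each of 5 numbers: dx, dy, dz in m, then a turn about the tool's z in rad, then the opening from 0.0 (shut) to 1.0 (fully open); each row is the pose to reach, as a shift and turn from the pose commanded when the command began, along the tool's axes at that moment; what a row does not reach only later rows make up. A row lasts 1/10 s, in which the tool goes at most 0.05 m and 0.15 rad, less where a joint would pass 70% of its speed; a pose out of reach is approached as far as the arm can. The fingers move at their own pace and stop on an object; FORCE is the grip in N (left out, the last holds). Time passes only in rows, so rows that do not move let the fingers close. It prints the time, the measured TCP pose, the force, the opening and the grip force at its end.
- ctrl.get_state(): the state, without advancing time (a new reading comes with each control period).
- ctrl.get_image(name): name is "side" or "top" or "wrist"; returns the picture (384x512x3 uint8, red, green, blue); there is no depth.
- ctrl.camera_model(name): a dict with "vertical_fov" (degrees; the focal length in pixels is half the picture's height over the tangent of half this angle, whatever the lens; pixels are square), "cx", "cy" (the principal point, pixels), "rvec" (rotation vector, rad) and "tvec" (3), from world to camera coordinates, as OpenCV has them; the wrist camera has in their place "hand_eye" (4x4, takes a point from camera to tool coordinates, whose origin is the TCP and whose axes are the flange's). Camera axes: x right, y down, z forward; pixel columns grow to the right and rows downward; lengths in m; the calibration is good to about 2 mm. A picture is of the moment at which its call begins: read the wrist's pose just before it. camera_model takes no time and is no camera call.
- ctrl.close_job(): hands the job in; it is judged then, once.
The state is a dict: "time": time; "joint_positions": joint angles; "qd": joint speeds; "joint_torque": joint torques, N m; "position": TCP position; "tool_rot": TCP orientation; "ft_force": force on the tool from outside, world axes, zero at the start; "torque": the same for the moment, N m; "grip_width": opening from 0.0 (shut) to 1.0 (fully open); "grip_force": force on a finger pad.
Only numpy, scipy, OpenCV 4.12 (cv2) and the standard library are available. Lean on these libraries where they do the work, as an engineer would, in place of code of your own. Each camera call takes 0.05 s, during which the arm holds its last target. There are 200 camera calls.

## Working session

There is one attempt and no reset: what is moved stays moved. The work goes in short steps, Python scripts to look and compute and a shell command to move; the robot and the scene stay as the last step left them, time stands still between calls to the robot, and variables do not carry over. Pictures are saved under pics/ and viewed, at most 17 in all, crops included, and the job is handed in when it is done.

```bash
ls; mkdir -p pics
cat > h.py <<'E'
import numpy as np, cv2
from scipy.spatial.transform import Rotation as R
from bench import ctrl
def cam(name, st=None):
    m=ctrl.camera_model(name); f=192/np.tan(np.radians(m["vertical_fov"])/2)
    if "rvec" in m and m.get("rvec") is not None:
        A=R.from_rotvec(np.ravel(m["rvec"])).as_matrix(); t=np.ravel(m["tvec"])
        Rw=A.T; o=-A.T@t
    else:
        st=st or ctrl.get_state(); H=np.array(m["hand_eye"])
        T=np.eye(4); T[:3,:3]=R.from_rotvec(st["tool_rot"]).as_matrix(); T[:3,3]=st["position"]
        W=T@H; Rw=W[:3,:3]; o=W[:3,3]
    return dict(f=f,cx=m["cx"],cy=m["cy"],R=Rw,o=o,m=m)
def ray(c,u,v):
    d=c["R"]@np.array([(u-c["cx"])/c["f"],(v-c["cy"])/c["f"],1]); return c["o"],d/np.linalg.norm(d)
def onz(c,u,v,z):
    o,d=ray(c,u,v); return o+d*(z-o[2])/d[2]
def proj(c,p):
    q=c["R"].T@(np.array(p)-c["o"]); return c["cx"]+c["f"]*q[0]/q[2], c["cy"]+c["f"]*q[1]/q[2]
def meet(c1,p1,c2,p2):
    o1,d1=ray(c1,*p1); o2,d2=ray(c2,*p2)
    s=np.linalg.lstsq(np.c_[d1,-d2],o2-o1,rcond=None)[0]
    a=o1+s[0]*d1;b=o2+s[1]*d2
    return (a+b)/2,np.linalg.norm(a-b)
def snap(name,fn):
    st=ctrl.get_state(); c=cam(name,st); im=ctrl.get_image(name)
    cv2.imwrite(f"pics/{fn}.png",im[:,:,::-1]); np.save(f"pics/{fn}.npy",dict(c=c,im=im),allow_pickle=True); return c,im
def load(fn):
    d=np.load(f"pics/{fn}.npy",allow_pickle=True).item(); return d["c"],d["im"]
E
python3 - <<'E'
from h import *
print(ctrl.get_state())
for n in ("top","side","wrist"):
    c,im=snap(n,n+"0"); print(n,c["m"],c["o"])
a=[cv2.imread(f"pics/{n}0.png") for n in("top","side")]
cv2.imwrite("pics/topx.png",cv2.resize(a[0],(800,600),interpolation=cv2.INTER_CUBIC))
cv2.imwrite("pics/sidex.png",cv2.resize(a[1],(800,600),interpolation=cv2.INTER_CUBIC))
E
```

```text
bench.py
inch.py
pics
{'time': 0.0, 'joint_positions': array([ 1.18610926,  0.32183298, -0.0700792 ,  1.45167609,  0.02257779,
        1.37077231, -0.05689554]), 'qd': array([-2.65424436e-03,  1.76120340e-05, -6.09281458e-04, -8.27163130e-04,
       -8.79320064e-04,  8.41326422e-04, -2.26291426e-03]), 'joint_torque': array([-1.03101549e-04, -4.91281343e+01, -4.04138966e-01, -3.12526488e+01,
       -6.38929149e-02,  4.35393071e-02,  1.61611210e-04]), 'position': array([ 0.25214164, -0.59850971,  0.22145442]), 'tool_rot': array([-3.07752899e+00, -6.21943784e-01,  7.09537749e-04]), 'ft_force': array([-0.5602615 ,  0.61447159,  0.73572255]), 'torque': array([-0.01744006,  0.01197542,  0.01763637]), 'grip_force': 0.0, 'grip_width': 0.9999041747460176}
top {'vertical_fov': 49.454297416507785, 'cx': 258.15069984345416, 'cy': 182.59619780937567, 'rvec': array([ 2.01027969, -2.21978949,  0.23154794]), 'tvec': array([0.09053857, 0.53627908, 1.32767271])} [0.26004443 0.06672197 1.40940852]
side {'vertical_fov': 47.27542941020227, 'cx': 254.79084821120802, 'cy': 187.90472068251032, 'rvec': array([ 0.1308207 , -2.73840598,  1.4039499 ]), 'tvec': array([0.55099318, 0.0512347 , 1.28963261])} [0.430057   1.06810626 0.8022286 ]
wrist {'vertical_fov': 63.52805984850984, 'cx': 256.858824331398, 'cy': 190.71712931839906, 'hand_eye': array([[ 2.53563243e-05, -9.64084054e-01, -2.65597321e-01,
         7.18597393e-02],
       [ 9.99999996e-01,  3.58279725e-07,  9.41685418e-05,
        -2.65326133e-04],
       [-9.06912314e-05, -2.65597322e-01,  9.64084049e-01,
        -1.62313223e-01],
       [ 0.00000000e+00,  0.00000000e+00,  0.00000000e+00,
         1.00000000e+00]])} [ 0.31839132 -0.57066823  0.38389087]
```
View pics/topx.png

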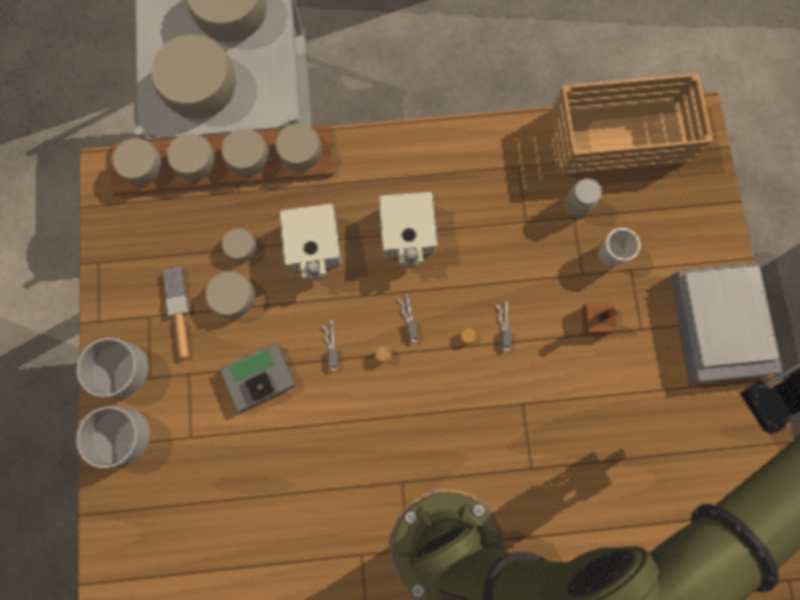

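View pics/sidex.png

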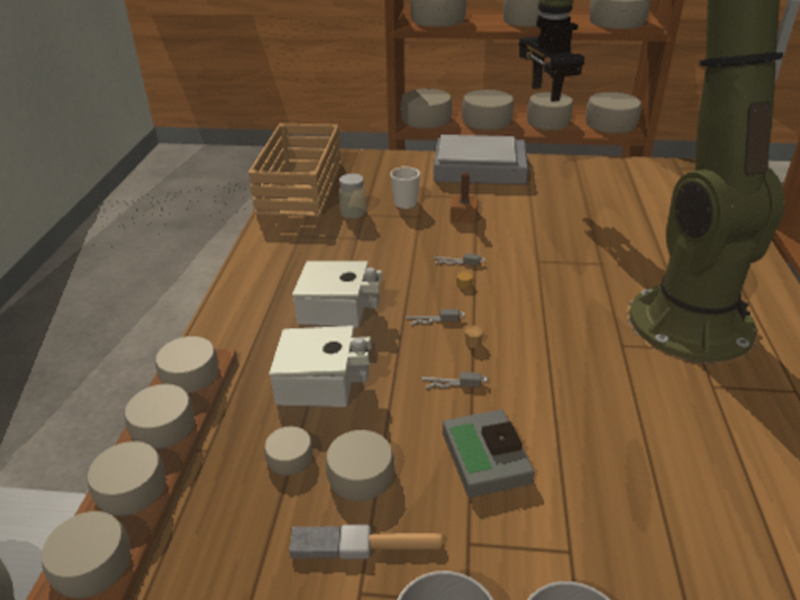

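Top view (800x600): two boxes, with pads near (311,248) and (409,235) and studs just below them. Three clips are near (333,350), (411,325) and (505,335), the stand and stylus at (601,318), and the timer collar at (260,387). Next I'll get coarse positions and move the wrist camera over them.

Run:
```python
from h import *
t,_=load("top0"); s,_=load("side0"); k=.64
P=dict(padL=(311,248,332,347),padR=(409,235,348,277),studL=(313,267,362,347),studR=(410,255,374,275),collar=(260,387,502,437),
 blkL=(333,360,472,380),blkM=(413,335,454,316),blkR=(506,344,473,259),stylus=(604,315,465,180))
for n,(a,b,c,d) in P.items():
    p,e=meet(t,(a*k,b*k),s,(c*k,d*k)); print(n,p.round(3),round(e,4))
for n,p in dict(tipL=(332,323),tipM=(405,298),tipR=(503,305),stand=(601,319),cork=(384,354),brass=(468,336)).items():
    print(n,onz(t,p[0]*k,p[1]*k,.03 if n=='stand' else .01).round(3))
```

```text
padL [0.638 0.224 0.078] 0.0011
padR [0.646 0.015 0.074] 0.0001
studL [0.592 0.222 0.081] 0.0061
studR [0.598 0.017 0.084] 0.0037
collar [0.361 0.356 0.035] 0.001
blkL [0.406 0.203 0.004] 0.0021
blkM [0.443 0.026 0.003] 0.0022
blkR [ 0.407 -0.172  0.006] 0.009
stylus [ 0.434 -0.363  0.097] 0.0045
tipL [0.484 0.198 0.01 ]
tipM [0.524 0.035 0.01 ]
tipR [ 0.487 -0.176  0.01 ]
stand [ 0.433 -0.377  0.03 ]
cork [0.406 0.092 0.01 ]
brass [ 0.427 -0.092  0.01 ]
```

```bash
cat >> h.py <<'E'
def go(x,y,z,yaw=0.,st=None):
    "shift in tool axes to the world target"
    st=st or ctrl.get_state(); M=R.from_rotvec(st["tool_rot"]).as_matrix()
    d=M.T@(np.array([x,y,z])-st["position"]); cur=np.arctan2(M[1,0],M[0,0])
    print("shift",d.round(4),"turn",round(cur-yaw,3),"rows>=",int(np.ceil(max(np.linalg.norm(d)/.05,abs(cur-yaw)/.15))))
E
python3 -c "
from h import *
go(.5,.1,.25)"
```

```text
shift [ 0.4997 -0.5476 -0.0275] turn 0.399 rows>= 15
```

```bash
R='' ; python3 inch.py '0.5 -0.548 -0.0275 0.4 1;0.5 -0.548 -0.0275 0.4 1;0.5 -0.548 -0.0275 0.4 1;0.5 -0.548 -0.0275 0.4 1;0.5 -0.548 -0.0275 0.4 1;0.5 -0.548 -0.0275 0.4 1;0.5 -0.548 -0.0275 0.4 1;0.5 -0.548 -0.0275 0.4 1;0.5 -0.548 -0.0275 0.4 1;0.5 -0.548 -0.0275 0.4 1;0.5 -0.548 -0.0275 0.4 1;0.5 -0.548 -0.0275 0.4 1;0.5 -0.548 -0.0275 0.4 1;0.5 -0.548 -0.0275 0.4 1;0.5 -0.548 -0.0275 0.4 1;0.5 -0.548 -0.0275 0.4 1;0.5 -0.548 -0.0275 0.4 1;0.5 -0.548 -0.0275 0.4 1;0.5 -0.548 -0.0275 0.4 1;0.5 -0.548 -0.0275 0.4 1'
python3 - <<'E'
from h import *
c,im=snap("wrist","w1")
cv2.imwrite("pics/w1x.png",cv2.resize(im[:,:,::-1],(800,600),interpolation=cv2.INTER_CUBIC))
E
```

```text
time: 2.15
position: [0.5003, 0.0987, 0.25]
tool_rot: [3.141, -0.006, -0.0]
ft_force: [0.2, -0.1, -0.4]
grip_width: 0.995
grip_force: 0.0
```

View pics/w1x.png

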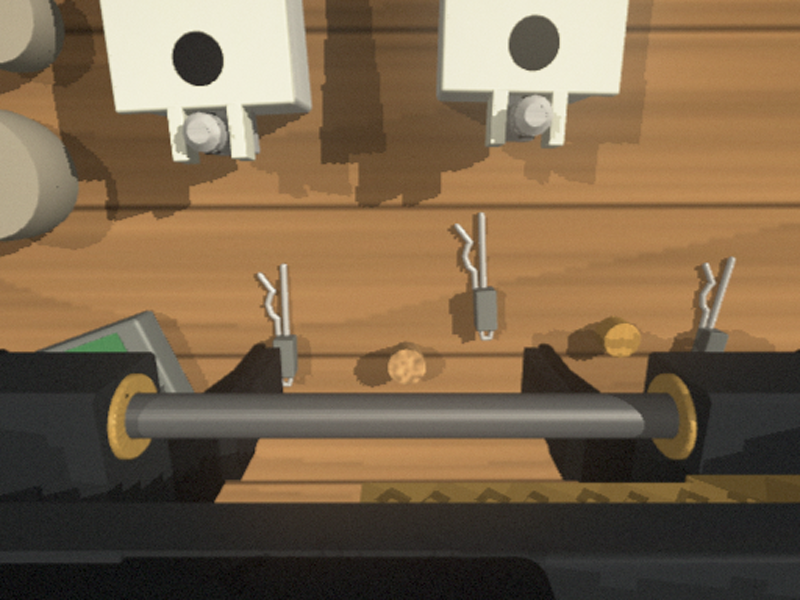

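The wrist view shows the pads at (198,58) and (534,42), the stud tops at (207,131) and (533,116), and the clips with their bows on the left and leg tips at (284,266), (481,215) and (729,260). I'll take a second view 0.1 m to the right.

```bash
python3 inch.py '0 0.05 0 0 0.0;0 0.1 0 0 0.0;0 0.1 0 0 0;0 0.1 0 0 0;0 0.1 0 0 0;0 0.1 0 0 0;0 0.1 0 0 0'
cat >> h.py <<'E'
def blobs(im,lo,hi,amin,amax):
    h=cv2.cvtColor(im,cv2.COLOR_RGB2HSV); m=cv2.inRange(h,lo,hi)
    cs,_=cv2.findContours(m,cv2.RETR_EXTERNAL,cv2.CHAIN_APPROX_NONE)
    out=[]
    for q in cs:
        a=cv2.contourArea(q)
        if amin<a<amax and len(q)>5: out.append((q,a))
    return out
E
python3 - <<'E'
from h import *
c,im=snap("wrist","w2")
cv2.imwrite("pics/w2x.png",cv2.resize(im[:,:,::-1],(800,600),interpolation=cv2.INTER_CUBIC))
for n in("w1","w2"):
    c,im=load(n); h=cv2.cvtColor(im,cv2.COLOR_RGB2HSV)
    if n=="w1":
        for u,v in((198,58),(534,42),(207,131),(533,116),(284,290),(284,355),(485,310),(300,50),(500,330)): print((u,v),h[int(v*.64),int(u*.64)])
    print(n)
    for q,a in blobs(im,(0,0,0),(180,120,85),200,3000):
        (x,y),ax,ang=cv2.fitEllipse(q)
        if y<250: print("dark",round(x,1),round(y,1),np.round(ax,1),a,onz(c,x,y,.08).round(4))
    for q,a in blobs(im,(0,0,60),(180,70,190),60,3000):
        (x,y),ax,ang=cv2.fitEllipse(q)
        if y<250: print("grey",round(x,1),round(y,1),np.round(ax,1),a,onz(c,x,y,.01).round(4))
E
```

```text
time: 2.9
position: [0.5002, 0.0013, 0.2501]
tool_rot: [3.142, 0.001, 0.0]
ft_force: [-0.2, 0.0, -0.4]
grip_width: 0.451
grip_force: 0.0
(198, 58) [13 36 49]
(534, 42) [21 50 87]
(207, 131) [ 23  23 200]
(533, 116) [ 23  27 210]
(284, 290) [ 18  28 197]
(284, 355) [ 24  30 135]
(485, 310) [ 22  35 137]
(300, 50) [ 19  30 187]
(500, 330) [ 15 135 153]
w1
dark 126.3 37.3 [30.1 33.8] 796.5 [0.6367 0.2256 0.08  ]
dark 16.2 20.2 [47.3 49.8] 356.5 [0.6521 0.33   0.08  ]
grey 177.5 199.2 [ 13.3 105.2] 323.0 [0.4498 0.206  0.01  ]
grey 456.4 197.4 [19.5 69.5] 505.5 [ 0.4509 -0.1718  0.01  ]
grey 305.3 172.9 [ 14.7 101. ] 451.0 [0.4855 0.0343 0.01  ]
grey 129.8 85.6 [35.1 40.2] 947.0 [0.5961 0.2544 0.01  ]
grey 375.3 62.0 [ 6.3 35.2] 70.0 [ 0.6221 -0.0451  0.01  ]
grey 341.3 27.0 [31.8 35.6] 885.5 [ 0.6604 -0.0014  0.01  ]
grey 313.0 49.4 [ 54.3 100.8] 1247.5 [0.6362 0.0307 0.01  ]
grey 176.4 45.3 [40.  95.7] 673.0 [0.6414 0.1937 0.01  ]
grey 18.2 21.4 [43.5 50.2] 1627.5 [0.6676 0.3768 0.01  ]
w2
dark 261.8 231.6 [ 38.1 169.2] 884.5 [ 0.4315 -0.0045  0.08  ]
dark 26.9 36.4 [29.7 34.7] 806.0 [0.6368 0.2262 0.08  ]
dark 242.2 27.5 [30.1 33.1] 779.0 [0.6449 0.0156 0.08  ]
grey 21.9 241.8 [48.6 86. ] 2713.5 [0.3863 0.3323 0.01  ]
grey 106.3 197.5 [15.3 74. ] 206.5 [0.4516 0.2051 0.01  ]
grey 384.9 194.7 [16.2 79.7] 387.5 [ 0.4558 -0.1718  0.01  ]
grey 232.1 172.2 [ 14.3 101.7] 404.0 [0.4866 0.034  0.01  ]
grey 32.6 84.7 [35.3 39.5] 973.5 [0.5962 0.2771 0.01  ]
grey 278.0 64.6 [13.6 31.2] 147.5 [ 0.6196 -0.0242  0.01  ]
grey 238.7 76.0 [33.8 43.8] 1046.0 [0.6066 0.0235 0.01  ]
grey 199.4 54.0 [18.8 42.4] 117.5 [0.6314 0.0703 0.01  ]
grey 242.2 27.4 [32.1 35. ] 880.5 [0.6604 0.0186 0.01  ]
grey 87.7 53.4 [54.5 96.7] 1836.5 [0.6319 0.2042 0.01  ]
```

View pics/w2x.png

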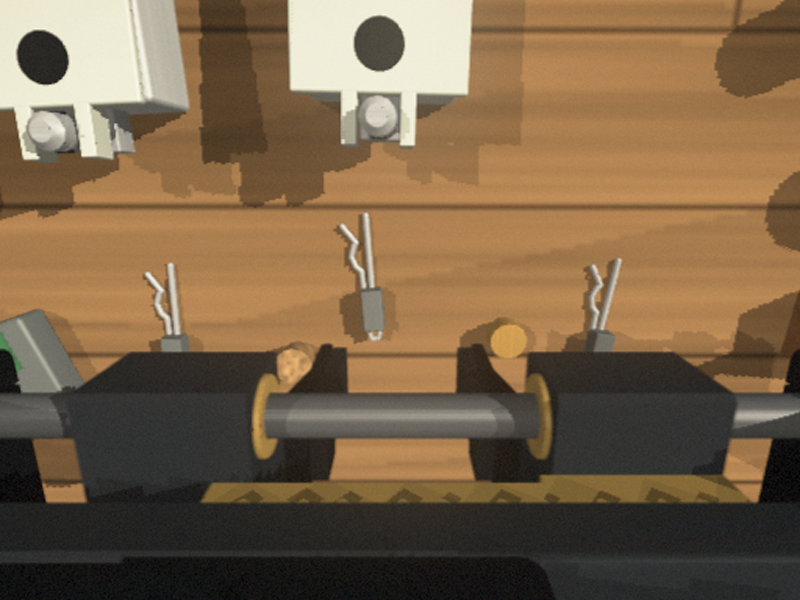

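Second view: pads at (42,57) and (379,43), stud tops at about (47,131) and (379,115). I'll triangulate the pads and studs.

Run:
```python
from h import *
a,_=load("w1"); b,_=load("w2"); k=.64
print("padL",meet(a,(126.3,37.3),b,(26.9,36.4)))
print("padR",meet(a,(341.3,27),b,(242.2,27.5)))
print("studL",meet(a,(205*k,131*k),b,(46*k,131*k)))
print("studR",meet(a,(534*k,115*k),b,(378*k,115*k)))
for s,t in((("blkM",(485,310)),(372,310)),(("tipM",(481,215)),(366,215)),(("tipR",(731,260)),(617,260)),(("tipL",(284,266)),(171,266))):
    print(s[0],meet(a,(s[1][0]*k,s[1][1]*k),b,(t[0]*k,t[1]*k)))
go(.6449,.0155,.12)
```

```text
padL (array([0.63634218, 0.22488916, 0.08193756]), np.float64(0.0001675230948821835))
padR (array([0.64524499, 0.01568102, 0.07881562]), np.float64(0.00014153320559725014))
studL (array([0.59184009, 0.21748821, 0.10126427]), np.float64(0.0006236645980486085))
studR (array([0.60153842, 0.01583485, 0.09255824]), np.float64(0.0002860896967813688))
blkM (array([0.4510841 , 0.02646468, 0.01257382]), np.float64(0.00023284470749143884))
tipM (array([ 5.30910707e-01,  3.10607879e-02, -2.27667877e-04]), np.float64(0.00022523121687624225))
tipR (array([ 0.49318572, -0.18269733,  0.00563268]), np.float64(0.0012085474600007488))
tipL (array([0.48804417, 0.19931404, 0.00321214]), np.float64(0.0005593862505280954))
shift [ 0.1447 -0.0142  0.1301] turn 0.001 rows>= 4
```

```bash
python3 inch.py '0.05 -0.005 0.02 0 0;0.1 -0.01 0.05 0 0;0.1447 -0.0142 0.09 0 0;0.1447 -0.0142 0.13 0 0;0.1447 -0.0142 0.15 0 0;0.1447 -0.0142 0.155 0 0;0.1447 -0.0142 0.16 0 0;0.1447 -0.0142 0.165 0 0;0.1447 -0.0142 0.17 0 0;0.1447 -0.0142 0.172 0 0;0.1447 -0.0142 0.174 0 0;0.1447 -0.0142 0.174 0 0'
```

```text
time: 4.15
position: [0.6452, 0.014, 0.0769]
tool_rot: [3.141, -0.002, 0.001]
ft_force: [-1.3, 0.4, 3.6]
grip_width: 0.003
grip_force: 1.7
```

```bash
python3 inch.py '0 0 0.002 0 0;0 0 0.004 0 0;0 0 0.006 0 0;0 0 0.006 0 0;0 0 0.006 0 0'; python3 inch.py '0 0 0.002 0 0;0 0 0.003 0 0;0 0 0.003 0 0;0 0 0.003 0 0'
```

```text
time: 4.65
position: [0.645, 0.0141, 0.0732]
tool_rot: [3.14, -0.002, 0.0]
ft_force: [-8.3, -1.2, 18.9]
grip_width: 0.006
grip_force: 9.8
time: 5.05
position: [0.645, 0.014, 0.073]
tool_rot: [3.139, -0.002, 0.001]
ft_force: [-14.5, -2.7, 33.2]
grip_width: 0.006
grip_force: 16.8
```

Lid R stopped dead at 73 mm, so it is shut. Next is lid L.

```bash
python3 inch.py '0 0 -0.03 0 0;0 0 -0.06 0 0;0 0 -0.06 0 0;0 0 -0.06 0 0'; python3 -c "
from h import *
go(.6363,.2249,.085)"
```

```text
time: 5.45
position: [0.6454, 0.0142, 0.1273]
tool_rot: [3.141, -0.002, 0.002]
ft_force: [-1.2, 1.7, 0.5]
grip_width: 0.008
grip_force: 0.0
shift [-0.0094 -0.2107  0.0422] turn -0.001 rows>= 5
```

```bash
python3 inch.py '-0.002 -0.05 0 0 0;-0.004 -0.1 0 0 0;-0.006 -0.15 0 0 0;-0.0085 -0.2 0 0 0;-0.009 -0.2107 0.01 0 0;-0.009 -0.2107 0.03 0 0;-0.009 -0.2107 0.042 0 0;-0.009 -0.2107 0.046 0 0;-0.009 -0.2107 0.05 0 0;-0.009 -0.2107 0.052 0 0;-0.009 -0.2107 0.054 0 0;-0.009 -0.2107 0.056 0 0;-0.009 -0.2107 0.057 0 0;-0.009 -0.2107 0.057 0 0;-0.009 -0.2107 0.057 0 0'
```

```text
time: 6.95
position: [0.6365, 0.2243, 0.0733]
tool_rot: [3.14, -0.003, 0.002]
ft_force: [-7.6, -2.8, 16.7]
grip_width: 0.008
grip_force: 8.0
```

```bash
python3 inch.py '0 0 0.002 0 0;0 0 0.002 0 0;0 0 -0.03 0 0;0 0 -0.06 0 0.5;0 0 -0.06 0 0.5'; python3 -c "
from h import *
go(.435,.028,.15)"
```

```text
time: 7.45
position: [0.6398, 0.2258, 0.1354]
tool_rot: [-3.139, 0.003, -0.015]
ft_force: [0.3, 0.5, 0.2]
grip_width: 0.111
grip_force: 0.0
shift [-0.2042  0.1982 -0.0171] turn -0.002 rows>= 6
```

```bash
python3 inch.py '-0.04 0.03 -0.01 0 0.5;-0.08 0.07 -0.017 0 0.5;-0.12 0.11 -0.017 0 0.5;-0.16 0.15 -0.017 0 0.5;-0.2 0.198 -0.017 0 0.5;-0.204 0.198 -0.017 0 0.5;-0.204 0.198 -0.017 0 0.5;-0.204 0.198 -0.017 0 0.5'
python3 - <<'E'
from h import *
c,im=snap("wrist","w3")
cv2.imwrite("pics/w3x.png",cv2.resize(im[:,:,::-1],(800,600),interpolation=cv2.INTER_CUBIC))
E
```

```text
time: 8.25
position: [0.4323, 0.026, 0.1473]
tool_rot: [3.14, -0.006, 0.003]
ft_force: [-0.1, 0.5, 1.1]
grip_width: 0.499
grip_force: 0.0
```

View pics/w3x.png

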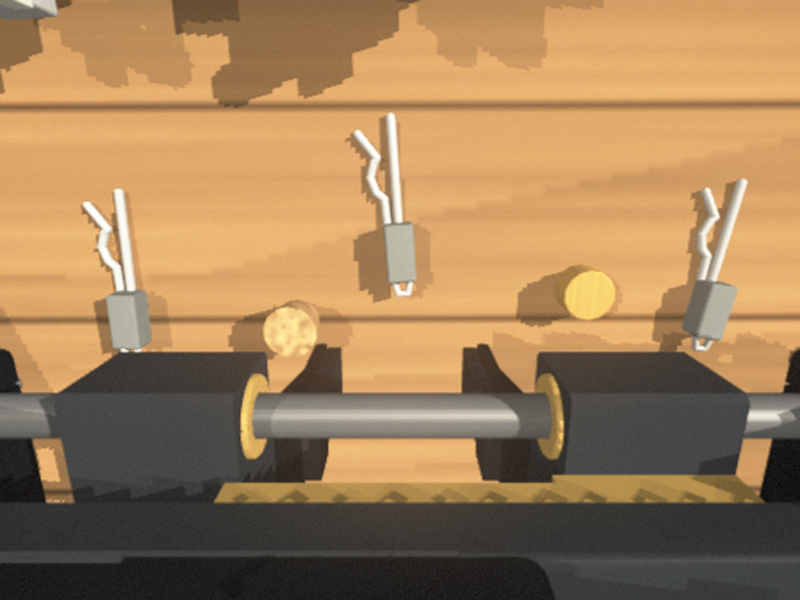

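All three clips can be seen. Block M's centre is at (399,252) with leg (397,222) to (390,115), block R's is at (712,308) with leg tip (742,181), and block L's is at (128,318) with leg tip (119,191).

Run:
```python
from h import *
c,im=load("w3"); k=.64; b2,_=load("w2")
for n,b,t,bl in(("M",(397,222),(390,115),(399.5,252)),("L",(127.5,291),(119,191),(127.5,319)),("R",(716,280),(742,181),(713,308))):
    B=onz(c,b[0]*k,b[1]*k,.004);T=onz(c,t[0]*k,t[1]*k,.004);K=onz(c,bl[0]*k,bl[1]*k,.018)
    print(n,"base",B.round(4),"tip",T.round(4),"len",np.linalg.norm(T-B).round(4),"yaw",np.arctan2(*(T-B)[1::-1]).round(3),"blk",K.round(4), "blk-tip",np.linalg.norm((K-T)[:2]).round(4))
print("two view heights: blkM",meet(c,(399.5*k,252*k),b2,(372*k,310*k)),"tipM",meet(c,(390*k,115*k),b2,(366*k,215*k)))
st=ctrl.get_state()
B=onz(c,397*k,222*k,.004);T=onz(c,390*k,115*k,.004);y=np.arctan2(*(T-B)[1::-1]); g=T-83e-3*np.array([np.cos(y),np.sin(y),0]);print(g)
go(g[0],g[1],.004,y)
```

```text
M base [0.4697 0.0283 0.004 ] tip [0.5328 0.0321 0.004 ] len 0.0632 yaw 0.06 blk [0.4531 0.0268 0.018 ] blk-tip 0.0798
L base [0.4257 0.2039 0.004 ] tip [0.4893 0.1995 0.004 ] len 0.0638 yaw -0.07 blk [0.4111 0.1986 0.018 ] blk-tip 0.0783
R base [ 0.4315 -0.1783  0.004 ] tip [ 0.4939 -0.1838  0.004 ] len 0.0626 yaw -0.088 blk [ 0.4168 -0.1701  0.018 ] blk-tip 0.0784
two view heights: blkM (array([0.45289097, 0.0264577 , 0.01764248]), np.float64(0.0006944401630992853)) tipM (array([0.53211223, 0.03119606, 0.00868262]), np.float64(0.0016014252118716904))
[0.44991509 0.02710267 0.004     ]
shift [ 1.690e-02 -1.000e-04  1.433e-01] turn -0.061 rows>= 3
```

```bash
python3 inch.py '0.018 0 0.04 -0.06 0.5;0.018 0 0.09 -0.06 0.5;0.018 0 0.125 -0.06 0.5;0.018 0 0.1425 -0.06 0.5;0.018 0 0.1425 -0.06 0.5;0.018 0 0.1425 -0.06 0.5;0.018 0 0.1425 -0.06 0;0.018 0 0.1425 -0.06 0;0.018 0 0.1425 -0.06 0;0.018 0 0.1425 -0.06 0;0.018 0 0.1425 -0.06 0;0.018 0 0.1425 -0.06 0' 50
```

```text
time: 9.5
position: [0.4502, 0.0269, 0.0049]
tool_rot: [3.14, 0.092, 0.001]
ft_force: [-0.3, -0.2, 3.4]
grip_width: 0.198
grip_force: 50.0
```

Gripped at 17 mm, which matches the block. I'll lift it and work out the box yaws from the lid front edges.

```bash
python3 inch.py '0 0 -0.04 0 0;0 0 -0.08 0 0;0 0 -0.1 0 0;0 0 -0.1 0 0;0 0 -0.1 0 0'
python3 - <<'E'
from h import *
k=.64
for n,e in(("w1",((441,92),(620,95))),("w2",((290,91),(468,95))),("w1",((116,111),(311,107)))):
    c,_=load(n); p,q=[onz(c,a*k,b*k,.075) for a,b in e]; d=p-q; print(p.round(4),q.round(4),"yaw",np.arctan2(-d[0],d[1]).round(3),np.linalg.norm(d).round(4))
go(.50,.0157,.085,0)
E
```

```text
time: 10.0
position: [0.4497, 0.0268, 0.1043]
tool_rot: [3.14, 0.092, 0.0]
ft_force: [-0.4, -0.5, -0.3]
grip_width: 0.201
grip_force: 50.0
[0.6172 0.0724 0.075 ] [ 0.615  -0.0436  0.075 ] yaw -0.019 0.116
[0.6178 0.0733 0.075 ] [ 0.6155 -0.0418  0.075 ] yaw -0.02 0.1152
[0.6064 0.2842 0.075 ] [0.6084 0.1569 0.075 ] yaw 0.016 0.1273
shift [0.0496 0.014  0.0193] turn 0.058 rows>= 2
```

```bash
python3 inch.py '0.02 0.005 0.01 0.04 0;0.05 0.011 0.02 0.078 0;0.05 0.011 0.0215 0.078 0;0.05 0.011 0.0215 0.078 0;0.05 0.011 0.0215 0.078 0'
python3 - <<'E'
from h import *
c,im=snap("wrist","w4")
cv2.imwrite("pics/w4x.png",cv2.resize(im[:300,100:400,::-1],(600,600),interpolation=cv2.INTER_CUBIC))
E
```

```text
time: 10.5
position: [0.499, 0.0194, 0.0821]
tool_rot: [-3.141, 0.029, 0.004]
ft_force: [-0.8, 0.1, -0.6]
grip_width: 0.2
grip_force: 50.0
```

View pics/w4x.png

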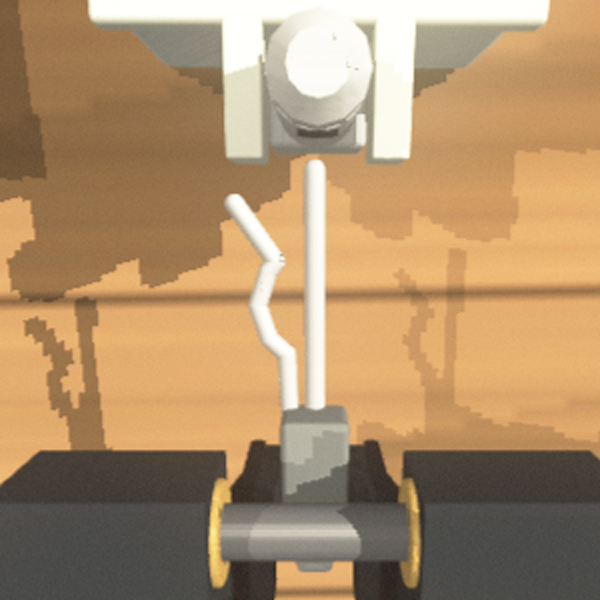

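The crop (2x, u offset 100) shows the leg from (315,405) to the tip at (314,163), the stud top at (320,57) and the hole mark at (319,132). The leg is about 5 crop px to the left.

Run:
```python
from h import *
c,im=load("w4"); f=lambda u,v,z: onz(c,100+u/2,v/2,z).round(4)
print("tip",f(314.5,163,.0805),"base",f(315.5,405,.0805),"hole",f(319,132,.083),"top",f(320,64,.099),"prongs in",f(266,158,.073),f(367,158,.073))
print("lid edge",f(90,22,.073),f(548,24,.073))
print("edges stud", f(266,64,.095),f(372,64,.095), "pronouter",f(225,160,.073),f(411,160,.073))
```

```text
tip [0.5823 0.0177 0.0805] base [0.5189 0.0186 0.0805] hole [0.5892 0.0165 0.083 ] top [0.6009 0.0162 0.099 ] prongs in [0.5842 0.0303 0.073 ] [0.5837 0.004  0.073 ]
lid edge [0.6166 0.0725 0.073 ] [ 0.6142 -0.0405  0.073 ]
edges stud [0.6019 0.028  0.095 ] [0.6015 0.0048 0.095 ] pronouter [0.5839 0.041  0.073 ] [ 0.583  -0.0075  0.073 ]
```

```bash
python3 inch.py '0 0.001 0 0 0;0.006 0.001 0 0 0;0.012 0.001 0 0 0;0.018 0.001 0 0 0;0.024 0.001 0 0 0;0.03 0.001 0 0 0;0.03 0.001 0 0 0' 50; python3 inch.py '0.005 0 0 0 0;0.01 0 0 0 0;0.015 0 0 0 0;0.015 0 0 0 0'
```

```text
time: 11.25
position: [0.5314, 0.0177, 0.083]
tool_rot: [-3.141, 0.03, -0.0]
ft_force: [-0.1, 0.4, -0.9]
grip_width: 0.202
grip_force: 50.0
time: 11.65
position: [0.5474, 0.0184, 0.0834]
tool_rot: [-3.14, 0.029, -0.005]
ft_force: [2.7, 3.3, -0.9]
grip_width: 0.201
grip_force: 50.0
```

```bash
python3 inch.py '0.004 0 0 0 0;0.008 0 0 0 0;0.01 0 0 0 0;0.01 0 0 0 0;0.01 0 0 0 0'
python3 - <<'E'
from h import *
c,im=snap("wrist","w5")
cv2.imwrite("pics/w5x.png",cv2.resize(im[:300,100:400,::-1],(600,600),interpolation=cv2.INTER_CUBIC))
E
```

```text
time: 12.15
position: [0.5555, 0.0172, 0.0829]
tool_rot: [-3.141, 0.03, -0.0]
ft_force: [0.2, 2.6, -2.3]
grip_width: 0.199
grip_force: 50.0
```

View pics/w5x.png

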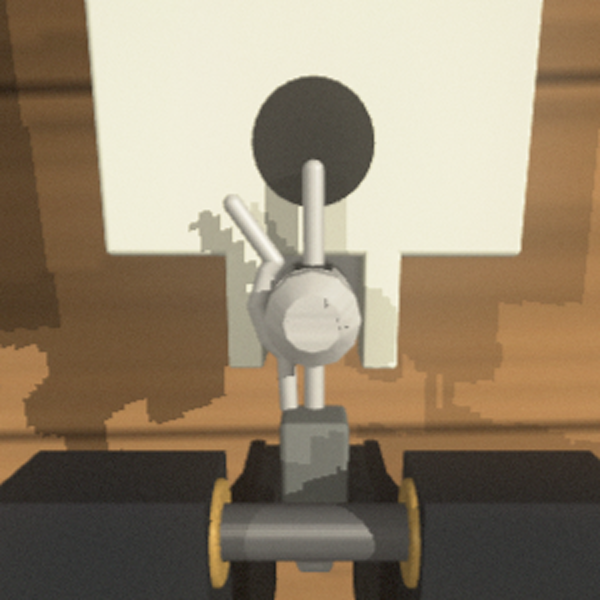

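The leg tip (313,162) is past the stud and over the pad, the bow hugs the stud, and the force has dropped to about zero, so the clip is home. I'll release and go for clip L.

```bash
python3 inch.py '0 0 0 0 0.5;0 0 0 0 0.5;0 0 0 0 0.5;0 0 0 0 0.5;0 0 -0.03 0 0.5;0 0 -0.065 0 0.5;0 0 -0.065 0 0.5;0 0 -0.065 0 0.5'; python3 -c "
from h import *
go(.395,.2,.147,-.07)"
```

```text
time: 13.0
position: [0.5561, 0.0167, 0.1489]
tool_rot: [3.141, -0.031, 0.003]
ft_force: [-0.8, -0.8, -0.3]
grip_width: 0.5
grip_force: 0.0
shift [-0.1647 -0.1801  0.0014] turn 0.05 rows>= 5
```

```bash
python3 inch.py '-0.033 -0.036 0 0.01 0.5;-0.066 -0.072 0 0.02 0.5;-0.1 -0.108 0 0.03 0.5;-0.133 -0.144 0 0.04 0.5;-0.165 -0.18 0 0.05 0.5;-0.165 -0.18 0 0.05 0.5;-0.165 -0.18 0 0.05 0.5;-0.165 -0.18 0 0.05 0.5'
python3 - <<'E'
from h import *
c,im=snap("wrist","w6")
cv2.imwrite("pics/w6x.png",cv2.resize(im[:300,100:400,::-1],(600,600),interpolation=cv2.INTER_CUBIC))
E
```

```text
time: 13.8
position: [0.3942, 0.1989, 0.1474]
tool_rot: [3.139, -0.111, -0.001]
ft_force: [0.5, 0.4, -0.4]
grip_width: 0.501
grip_force: 0.0
```

View pics/w6x.png

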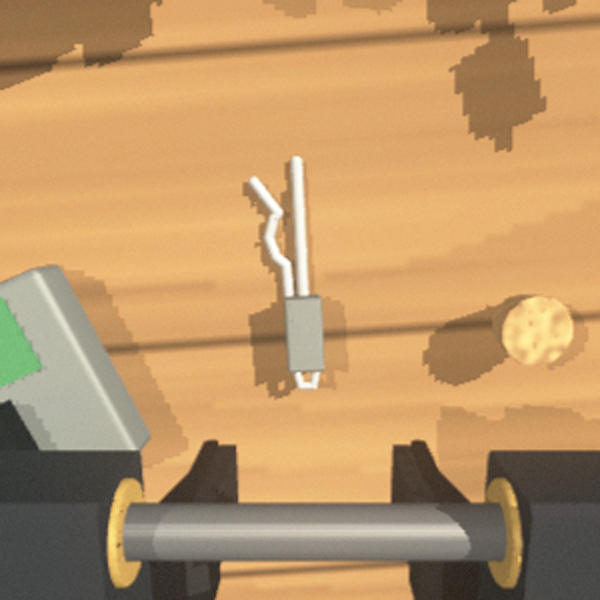

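Clip L's leg runs from (303,296) to the tip at (297,159), with the block centre at (305,333). The timer corner is near (148,440).

Run:
```python
from h import *
c,im=load("w6"); f=lambda u,v,z: onz(c,100+u/2,v/2,z)
B=f(303,296,.004);T=f(297,158.5,.004);K=f(305.5,333,.018);y=np.arctan2(*(T-B)[1::-1])
g=T-.0826*np.array([np.cos(y),np.sin(y),0])
print(B,T,K,"yaw",y,"grasp",g,"corner",f(148,438,.03),f(55,266,.03))
go(g[0],g[1],.0045,y)
```

```text
[0.42566251 0.20172474 0.004     ] [0.48959158 0.19970599 0.004     ] [0.40981643 0.20150297 0.018     ] yaw -0.03156750550226691 grasp [0.40703273 0.20231303 0.004     ] corner [0.36645901 0.28034769 0.03      ] [0.45018702 0.31006882 0.03      ]
shift [ 0.0124 -0.0044  0.143 ] turn -0.04 rows>= 3
```

```bash
python3 inch.py '0.013 -0.004 0.04 -0.04 0.5;0.013 -0.004 0.09 -0.04 0.5;0.013 -0.004 0.125 -0.04 0.5;0.013 -0.004 0.143 -0.04 0.5;0.013 -0.004 0.143 -0.04 0.5;0.013 -0.004 0.143 -0.04 0.5;0.013 -0.004 0.143 -0.04 0;0.013 -0.004 0.143 -0.04 0;0.013 -0.004 0.143 -0.04 0;0.013 -0.004 0.143 -0.04 0;0.013 -0.004 0.143 -0.04 0;0.013 -0.004 0.143 -0.04 0' 50; python3 inch.py '0 0 -0.04 0 0;0 0 -0.08 0 0;0 0 -0.1 0 0;0 0 -0.1 0 0;0 0 -0.1 0 0'
python3 - <<'E'
from h import *
pad=np.array([.6363,.2249]); 
for yaw in(0,.1):
    a=np.array([np.cos(yaw),np.sin(yaw)]); print(yaw,pad-.043*a, pad-.145*a)
# lid L corners in top view, grey mask
c,im=load("top0"); g=blobs(im,(10,0,150),(40,80,255),300,5000)
for q,a in g:
    r=cv2.minAreaRect(q); print(np.round(r[0],1),np.round(r[1],1),round(r[2],2),a)
go(.49,.216,.083,.05)
E
```

```text
time: 15.05
position: [0.4075, 0.2031, 0.0053]
tool_rot: [3.141, -0.046, 0.001]
ft_force: [-0.5, -0.8, 3.4]
grip_width: 0.203
grip_force: 50.0
time: 15.55
position: [0.4071, 0.2028, 0.1047]
tool_rot: [3.14, -0.046, 0.001]
ft_force: [-0.9, 0.0, -0.5]
grip_width: 0.199
grip_force: 50.0
0 [0.5933 0.2249] [0.4913 0.2249]
0.1 [0.59351482 0.22060716] [0.4920244  0.21042415]
[145.5 187. ] [24. 25.] 90.0 491.5
[468.2 201.6] [64.2 47.3] 79.11 2719.0
[ 14. 183.] [52. 28.] 90.0 512.5
[398.5 156. ] [20. 21.] 90.0 335.0
[198.1 153.5] [43.  35.8] 82.87 1209.0
[260.9 145.2] [42.9 34.5] 85.43 1171.5
[ 85.3 100.6] [21.9 25. ] 63.43 419.5
[190.2  91.1] [21.2 24.3] 71.57 397.0
[158.4  63.3] [ 62.2 126.2] 46.01 2727.5
[142.   6.] [12. 40.] 90.0 336.5
[115.5  32. ] [64. 55.] 90.0 2098.0
shift [ 0.0825 -0.0156  0.0218] turn -0.079 rows>= 2
```

```bash
python3 inch.py '0.03 -0.006 0 -0.03 0;0.06 -0.013 0.01 -0.06 0;0.08 -0.0185 0.022 -0.07 0;0.08 -0.0185 0.022 -0.07 0;0.08 -0.0185 0.022 -0.07 0;0.08 -0.0185 0.022 -0.07 0'
python3 - <<'E'
from h import *
c,im=snap("wrist","w7")
cv2.imwrite("pics/w7x.png",cv2.resize(im[:300,100:400,::-1],(600,600),interpolation=cv2.INTER_CUBIC))
E
```

```text
time: 16.15
position: [0.4862, 0.2194, 0.0823]
tool_rot: [3.14, 0.066, -0.003]
ft_force: [-0.1, 0.1, -0.3]
grip_width: 0.203
grip_force: 50.0
```

View pics/w7x.png

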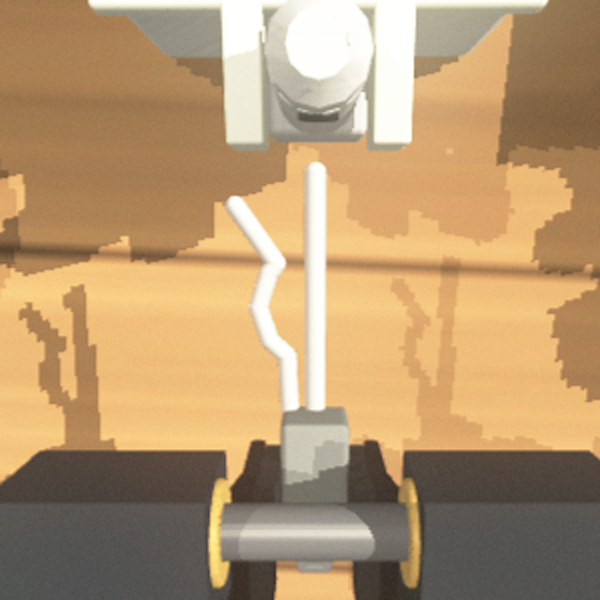

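The leg runs from (316,405) to the tip at (315,165), with the hole mark at (319,117), the stud top at (320,48) and the lid edge from (90,10) to (547,8).

Run:
```python
from h import *
c,im=load("w7"); f=lambda u,v,z: onz(c,100+u/2,v/2,z).round(4)
print("tip",f(315.5,164,.0805),"base",f(316,405,.0805),"hole",f(319,117,.083),"top",f(320,50,.099),"prongs in",f(266,147,.073),f(368,146,.073))
a,b=f(90,10,.073),f(548,9,.073);d=a-b;print("lid",a,b,"yaw",np.arctan2(-d[0],d[1]))
print("stud edges", f(266,50,.095),f(372,50,.095), "pr out",f(225,149,.073),f(411,148,.073))
```

```text
tip [0.5692 0.2225 0.0805] base [0.5061 0.2196 0.0805] hole [0.5798 0.2221 0.083 ] top [0.5909 0.2225 0.099 ] prongs in [0.5734 0.2355 0.073 ] [0.5747 0.209  0.073 ]
lid [0.6032 0.2794 0.073 ] [0.6082 0.1668 0.073 ] yaw 0.04437582190440615
stud edges [0.5913 0.2343 0.095 ] [0.5922 0.2112 0.095 ] pr out [0.5724 0.2461 0.073 ] [0.5747 0.1978 0.073 ]
```

```bash
python3 inch.py '0 0.001 0 0 0;0.008 0.001 0 0 0;0.016 0.001 0 0 0;0.022 0.001 0 0 0;0.028 0.001 0 0 0;0.034 0.001 0 0 0;0.034 0.001 0 0 0' 50; python3 inch.py '0.005 0 0 0 0;0.01 0 0 0 0;0.015 0 0 0 0;0.015 0 0 0 0'
```

```text
time: 16.9
position: [0.5226, 0.2198, 0.0829]
tool_rot: [-3.14, -0.063, 0.0]
ft_force: [0.0, -1.0, 0.3]
grip_width: 0.2
grip_force: 50.0
time: 17.3
position: [0.5386, 0.2215, 0.0834]
tool_rot: [-3.139, -0.065, -0.005]
ft_force: [2.8, 2.8, -0.5]
grip_width: 0.199
grip_force: 50.0
```

```bash
python3 inch.py '0.004 0 0 0 0;0.008 0 0 0 0;0.011 0 0 0 0;0.011 0 0 0 0;0.011 0 0 0 0'
python3 - <<'E'
from h import *
c,im=snap("wrist","w8")
cv2.imwrite("pics/w8x.png",cv2.resize(im[:300,100:400,::-1],(600,600),interpolation=cv2.INTER_CUBIC))
E
```

```text
time: 17.8
position: [0.5476, 0.221, 0.0828]
tool_rot: [-3.141, -0.064, 0.0]
ft_force: [-1.5, 3.1, -1.4]
grip_width: 0.201
grip_force: 50.0
```

View pics/w8x.png

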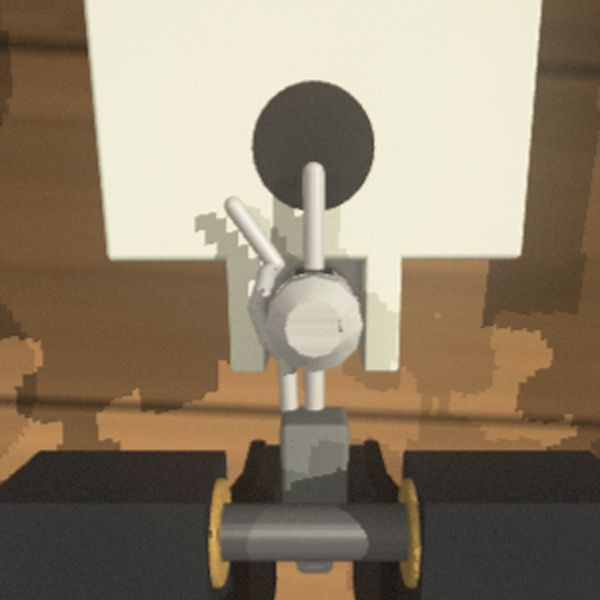

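Clip L is home: its tip is at (314,165) over the pad and the bow is around the stud. I'll release it and move to look at the stylus.

```bash
python3 inch.py '0 0 0 0 0.5;0 0 0 0 0.5;0 0 0 0 0.5;0 0 0 0 0.5;0 0 -0.05 0 0.5;0 0 -0.1 0 0.5;0 0 -0.14 0 0.5;0 0 -0.14 0 0.5;0 0 -0.14 0 0.5'; python3 -c "
from h import *
go(.39,-.37,.22,0)"
```

```text
time: 18.75
position: [0.5483, 0.2207, 0.224]
tool_rot: [3.141, 0.063, 0.004]
ft_force: [0.2, -0.2, -0.3]
grip_width: 0.498
grip_force: 0.0
shift [-0.182   0.5839  0.0038] turn 0.04 rows>= 13
```

```bash
python3 inch.py '-0.015 0.048 0 0.003 0.5;-0.03 0.096 0 0.006 0.5;-0.045 0.144 0 0.01 0.5;-0.06 0.192 0 0.013 0.5;-0.075 0.24 0 0.016 0.5;-0.09 0.288 0 0.02 0.5;-0.105 0.336 0 0.023 0.5;-0.12 0.384 0 0.026 0.5;-0.135 0.432 0 0.03 0.5;-0.15 0.48 0 0.033 0.5;-0.165 0.528 0 0.036 0.5;-0.182 0.584 0.004 0.04 0.5;-0.182 0.584 0.004 0.04 0.5;-0.182 0.584 0.004 0.04 0.5;-0.182 0.584 0.004 0.04 0.5;-0.182 0.584 0.004 0.04 0.5'
python3 - <<'E'
from h import *
c,im=snap("wrist","w9")
cv2.imwrite("pics/w9x.png",cv2.resize(im[:300,100:400,::-1],(600,600),interpolation=cv2.INTER_CUBIC))
E
```

```text
time: 20.35
position: [0.3907, -0.3678, 0.2188]
tool_rot: [-3.141, -0.007, 0.0]
ft_force: [-0.3, -0.6, 0.6]
grip_width: 0.498
grip_force: 0.0
```

View pics/w9x.png

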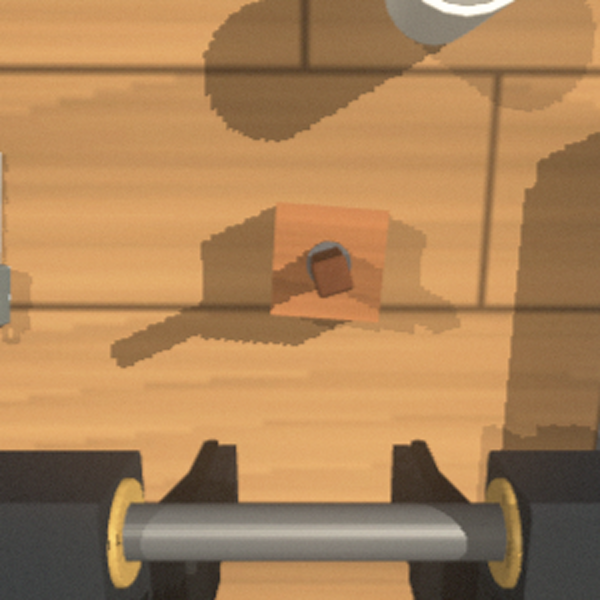

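The stand is at about (330,262) in the crop. The handle's top quad is (312,270), (344,262), (353,288), (322,297), centred at (333,279) and rotated about +0.25 rad.

Run:
```python
from h import *
c,im=load("w9"); f=lambda u,v,z: onz(c,100+u/2,v/2,z).round(4)
q=[f(*p,.110) for p in((312,270),(344,262),(353,288),(322,297))]
print(q,"ctr",np.mean(q,0)); d=q[0]-q[1]; print("yaw",np.arctan2(-d[0],d[1]),np.linalg.norm(d)); d=q[3]-q[2]; print(np.arctan2(-d[0],d[1]),np.linalg.norm(d)); 
s=[f(*p,.04) for p in((277,204),(389,212),(380,322),(271,314))]; print("stand",np.mean(s,0),s)
t,_=load("top0"); s0,_=load("side0")
for u,v in((333,279),): print("h top vs top cam", meet(c,(100+u/2,v/2),t,(604*.64,313*.64)), meet(c,(100+u/2,v/2),s0,(465*.64,175*.64)))
go(.395,-.368,.16,.25)
```

```text
[array([ 0.4378, -0.3668,  0.11  ]), array([ 0.4412, -0.3806,  0.11  ]), array([ 0.4301, -0.3847,  0.11  ]), array([ 0.4261, -0.3712,  0.11  ])] ctr [ 0.4338   -0.375825  0.11    ]
yaw 0.2415657070953235 0.014212670403551866
0.28805544705062586 0.014080127840328737
stand [ 0.4345  -0.37595  0.04   ] [array([ 0.4658, -0.348 ,  0.04  ]), array([ 0.462 , -0.4073,  0.04  ]), array([ 0.403 , -0.4045,  0.04  ]), array([ 0.4072, -0.344 ,  0.04  ])]
h top vs top cam (array([ 0.4346756 , -0.37361824,  0.07759064]), np.float64(0.010517892500417795)) (array([ 0.43521953, -0.37599476,  0.10390651]), np.float64(0.0037761817033786223))
shift [ 0.0042 -0.      0.059 ] turn -0.246 rows>= 2
```

```bash
python3 -c "
from h import *
go(.4338,-.3758,.066,.26)"
```

```text
shift [0.043 0.008 0.153] turn -0.256 rows>= 4
```

```bash
python3 inch.py '0.02 0.004 0.02 -0.13 0.5;0.043 0.008 0.04 -0.256 0.5;0.043 0.008 0.06 -0.256 0.5;0.043 0.008 0.1 -0.256 0.5;0.043 0.008 0.14 -0.256 0.5;0.043 0.008 0.153 -0.256 0.5;0.043 0.008 0.153 -0.256 0.5;0.043 0.008 0.153 -0.256 0;0.043 0.008 0.153 -0.256 0;0.043 0.008 0.153 -0.256 0;0.043 0.008 0.153 -0.256 0;0.043 0.008 0.153 -0.256 0;0.043 0.008 0.153 -0.256 0' 25
```

```text
time: 21.7
position: [0.4331, -0.3785, 0.067]
tool_rot: [3.115, 0.402, 0.001]
ft_force: [-0.5, -0.2, 5.4]
grip_width: 0.185
grip_force: 25.0
```

```bash
python3 inch.py '0 0 -0.03 0 0;0 0 -0.07 0 0;0 0 -0.11 0 0;0 0 -0.133 0 0;0 0 -0.133 0 0;0 0 -0.133 0 0'
python3 - <<'E'
from h import *
c,im=snap("wrist","w10")
cv2.imwrite("pics/w10x.png",cv2.resize(im[:300,100:400,::-1],(600,600),interpolation=cv2.INTER_CUBIC))
go(.46,-.02,.20,0)
E
```

```text
time: 22.3
position: [0.4324, -0.378, 0.1986]
tool_rot: [3.116, 0.402, -0.001]
ft_force: [-0.3, 0.2, -1.6]
grip_width: 0.183
grip_force: 25.0
shift [ 0.118  -0.3388 -0.002 ] turn 0.257 rows>= 8
```

View pics/w10x.png

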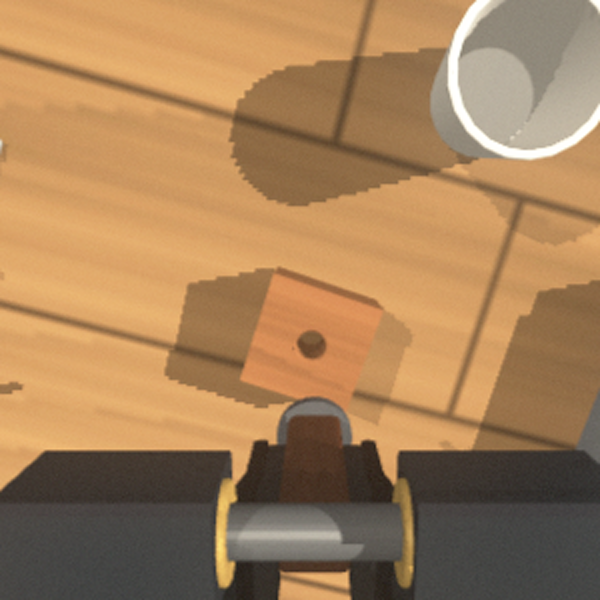

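The stylus is in hand, with the flange's far edge at (314,398) and its sides at about (277,436) and (351,436). The empty stand hole is at (312,344).

Run:
```python
from h import *
c,im=load("w10"); f=lambda u,v,z: onz(c,100+u/2,v/2,z)
st=ctrl.get_state(); M=R.from_rotvec(st["tool_rot"]).as_matrix()
z=st["position"][2]-.022
for p in((314,398),(277,434),(351,434)): print((M.T@(f(*p,z)-st["position"])).round(4))
print("hole",f(312,344,.04), "in tool",(M.T@(f(312,344,.04)-st["position"])).round(4))
t,_=load("top0"); s,_=load("side0")
print(meet(t,(260*.64,387*.64),s,(502*.64,437*.64)))
```

```text
[0.0158 0.0005 0.022 ]
[ 0.0039 -0.0113  0.022 ]
[0.0039 0.0122 0.022 ]
hole [ 0.43588425 -0.37601462  0.04      ] in tool [ 0.0045 -0.0002  0.1575]
(array([0.36115096, 0.35579443, 0.03481895]), np.float64(0.0009844511815090577))
```

```bash
python3 inch.py '0.017 -0.045 0 0 0;0.034 -0.089 0 0 0;0.052 -0.134 0 0 0;0.069 -0.178 0 0 0;0.086 -0.223 0 0 0;0.103 -0.268 0 0 0;0.12 -0.312 0 0 0;0.138 -0.357 0 0 0;0.155 -0.4 0 0 0;0.144 -0.447 0 0 0;0.132 -0.493 0 0 0;0.121 -0.54 0 0 0;0.109 -0.586 0.01 0 0;0.098 -0.633 0.02 0 0;0.087 -0.68 0.03 0 0;0.075 -0.727 0.03 0 0;0.075 -0.727 0.03 0 0;0.075 -0.727 0.03 0 0;0.075 -0.727 0.03 0 0'
python3 - <<'E'
from h import *
c,im=snap("wrist","w11")
cv2.imwrite("pics/w11x.png",cv2.resize(im[:300,100:400,::-1],(600,600),interpolation=cv2.INTER_CUBIC))
E
```

```text
time: 24.25
position: [0.3209, 0.3425, 0.168]
tool_rot: [3.115, 0.4, -0.003]
ft_force: [1.1, -0.6, -0.3]
grip_width: 0.183
grip_force: 25.0
```

View pics/w11x.png

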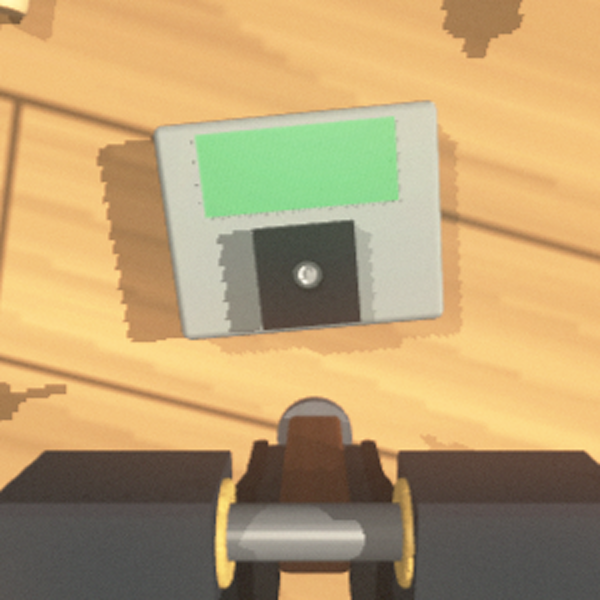

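The button is at (308,275) in the crop. The collar top's corners are (254,230), (354,221), (361,321) and (264,329), and their centre matches the button.

Run:
```python
from h import *
c,im=load("w11"); f=lambda u,v,z: onz(c,100+u/2,v/2,z)
b=f(308,275,.036); q=[f(*p,.044) for p in((254,230),(354,221),(361,321),(264,329))]; m=np.mean(q,0)
print(b,m,np.linalg.norm(q[0]-q[1]),np.linalg.norm(q[1]-q[2]))
t,_=load("top0"); s,_=load("side0")
print("height",meet(c,(254,137.5),t,(260*.64,387*.64)))
print("height",meet(c,(254,137.5),s,(502*.64,437*.64)))
st=ctrl.get_state(); M=R.from_rotvec(st["tool_rot"]).as_matrix()
p=(b+m)/2; p[2]=.1; d=M.T@(p-st["position"]); print(d-[.0038,.0004,0], "z to tip .05:",st["position"][2]-.107)
```

```text
[0.36125207 0.35582896 0.036     ] [0.36150271 0.35570899 0.044     ] 0.044955121827257714 0.04533808635985017
height (array([0.36088582, 0.35591484, 0.03395986]), np.float64(0.00040601125481002823))
height (array([0.36139889, 0.35581387, 0.03496357]), np.float64(0.000497949074022973))
[ 0.03843382 -0.0033861   0.06819081] z to tip .05: 0.061243453355314295
```

```bash
python3 inch.py '0.038 -0.0034 0 0 0;0.0384 -0.0034 0.02 0 0;0.0384 -0.0034 0.05 0 0;0.0384 -0.0034 0.06 0 0;0.0384 -0.0034 0.06 0 0;0.0384 -0.0034 0.065 0 0;0.0384 -0.0034 0.07 0 0;0.0384 -0.0034 0.073 0 0;0.0384 -0.0034 0.073 0 0'; python3 -c "
from h import *
print(ctrl.get_state()['position'])"; python3 inch.py '0 0 0.002 0 0;0 0 0.004 0 0;0 0 0.005 0 0;0 0 0.005 0 0;0 0 0.005 0 0'
```

```text
time: 25.2
position: [0.357, 0.357, 0.0961]
tool_rot: [3.115, 0.402, 0.001]
ft_force: [-0.2, -0.1, -1.2]
grip_width: 0.183
grip_force: 25.0
[0.35697195 0.35699308 0.09608252]
time: 25.7
position: [0.3571, 0.3574, 0.0912]
tool_rot: [-3.116, -0.402, -0.001]
ft_force: [-0.3, -0.5, 1.2]
grip_width: 0.182
grip_force: 25.0
```

```bash
python3 inch.py '0 0 0.002 0 0;0 0 0.003 0 0;0 0 0.003 0 0;0 0 0.003 0 0'; python3 inch.py '0 0 0.002 0 0;0 0 0.003 0 0;0 0 0.003 0 0;0 0 0.003 0 0'
```

```text
time: 26.1
position: [0.3571, 0.3575, 0.0887]
tool_rot: [3.116, 0.402, 0.001]
ft_force: [-0.7, -1.7, 7.2]
grip_width: 0.177
grip_force: 25.0
time: 26.5
position: [0.3574, 0.3578, 0.0875]
tool_rot: [3.114, 0.402, 0.002]
ft_force: [-3.7, -5.8, 22.8]
grip_width: 0.183
grip_force: 25.0
```

The button bottomed at 23 N at the expected height. Now I'll retrace to the stand.

```bash
python3 inch.py '0 0 -0.03 0 0;0 0 -0.07 0 0;0 0 -0.113 0 0;0 0 -0.113 0 0;0 0 -0.113 0 0'; python3 -c "
from h import *
go(.49,.06,.2,.257);go(.4331,-.3785,.2,.257)"
```

```text
time: 27.0
position: [0.3572, 0.3571, 0.1982]
tool_rot: [3.115, 0.401, 0.002]
ft_force: [0.2, -1.5, -1.1]
grip_width: 0.181
grip_force: 25.0
shift [ 0.0532  0.321  -0.0015] turn -0.001 rows>= 7
shift [-0.1129  0.7308 -0.0014] turn -0.001 rows>= 15
```

```bash
python3 inch.py '0.008 0.046 0 0 0;0.016 0.092 0 0 0;0.023 0.138 0 0 0;0.03 0.184 0 0 0;0.038 0.23 0 0 0;0.046 0.276 0 0 0;0.053 0.321 0 0 0;0.036 0.364 0 0 0;0.018 0.407 0 0 0;0 0.45 0 0 0;-0.018 0.495 0 0 0;-0.036 0.54 0 0 0;-0.054 0.585 0 0 0;-0.072 0.63 0 0 0;-0.09 0.675 0 0 0;-0.113 0.731 0 0 0;-0.113 0.731 0 0 0;-0.113 0.731 0 0 0;-0.113 0.731 0 0 0;-0.113 0.731 0 0 0'
python3 - <<'E'
from h import *
c,im=snap("wrist","w12")
cv2.imwrite("pics/w12x.png",cv2.resize(im[:300,100:400,::-1],(600,600),interpolation=cv2.INTER_CUBIC))
go(.4331,-.3785,.2,.257)
E
```

```text
time: 29.0
position: [0.434, -0.3759, 0.1975]
tool_rot: [-3.114, -0.408, 0.001]
ft_force: [-0.1, 0.3, -0.2]
grip_width: 0.181
grip_force: 25.0
shift [-0.0015  0.0019 -0.0021] turn 0.003 rows>= 1
```

View pics/w12x.png

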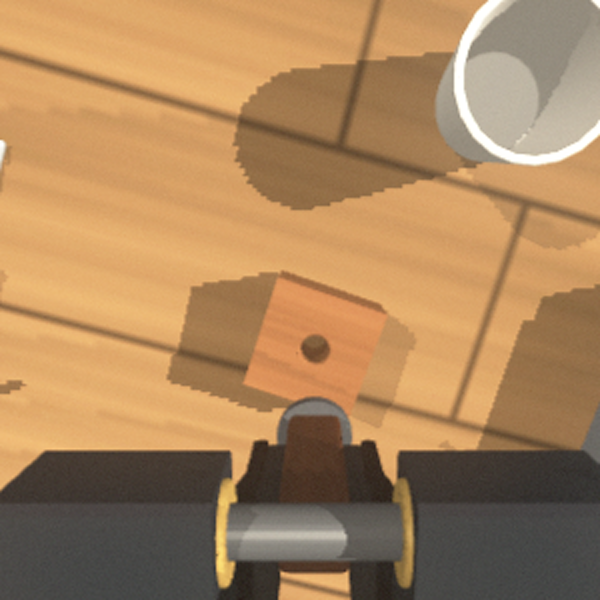

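The hole is at (315,348), about 1.5 mm off from the lift-time view. I'll correct that and lower.

```bash
python3 inch.py '-0.0013 0.001 0 0 0;-0.0013 0.001 0.03 0 0;-0.0013 0.001 0.07 0 0;-0.0013 0.001 0.1 0 0;-0.0013 0.001 0.11 0 0;-0.0013 0.001 0.12 0 0;-0.0013 0.001 0.126 0 0;-0.0013 0.001 0.129 0 0;-0.0013 0.001 0.129 0 0;-0.0013 0.001 0.129 0 0'
```

```text
time: 30.05
position: [0.4328, -0.3804, 0.07]
tool_rot: [3.114, 0.402, 0.001]
ft_force: [-0.6, 0.3, -0.3]
grip_width: 0.182
grip_force: 25.0
```

```bash
python3 inch.py '0 -0.0015 0.001 0 0;0 -0.0015 0.003 0 0;0 -0.0015 0.0035 0 0;0 -0.0015 0.0035 0 0'; python3 inch.py '0 0 0 0 0.5;0 0 0 0 0.5;0 0 0 0 0.5;0 0 0 0 0.5;0 0 -0.04 0 0.5;0 0 -0.09 0 0.5;-0.04 0 -0.13 0 0.5;-0.04 0 -0.15 0 0.5;-0.04 0 -0.15 0 0.5;-0.04 0 -0.15 0 0.5'
python3 - <<'E'
from h import *
c,im=snap("wrist","w13"); c2,i2=snap("top","t13"); c3,i3=snap("side","s13")
a=cv2.resize(im[60:260,150:350,::-1],(300,300)); 
g=lambda i,x0,x1,y0,y1: cv2.resize(i[y0:y1,x0:x1,::-1],(400,300),interpolation=cv2.INTER_CUBIC)
row1=np.hstack([a,np.zeros((300,100,3),np.uint8),g(i2,160,300,115,220)])
row2=np.hstack([g(i3,170,270,150,225),g(i3,250,350,90,165)])
cv2.imwrite("pics/fin.png",np.vstack([row1,row2]))
E
```

```text
time: 30.45
position: [0.4323, -0.3785, 0.067]
tool_rot: [3.115, 0.402, 0.0]
ft_force: [-2.1, 1.8, 7.2]
grip_width: 0.178
grip_force: 25.0
time: 31.45
position: [0.3932, -0.3886, 0.2157]
tool_rot: [3.115, 0.402, 0.0]
ft_force: [-0.3, 0.4, -0.1]
grip_width: 0.497
grip_force: 0.0
```

View pics/fin.png

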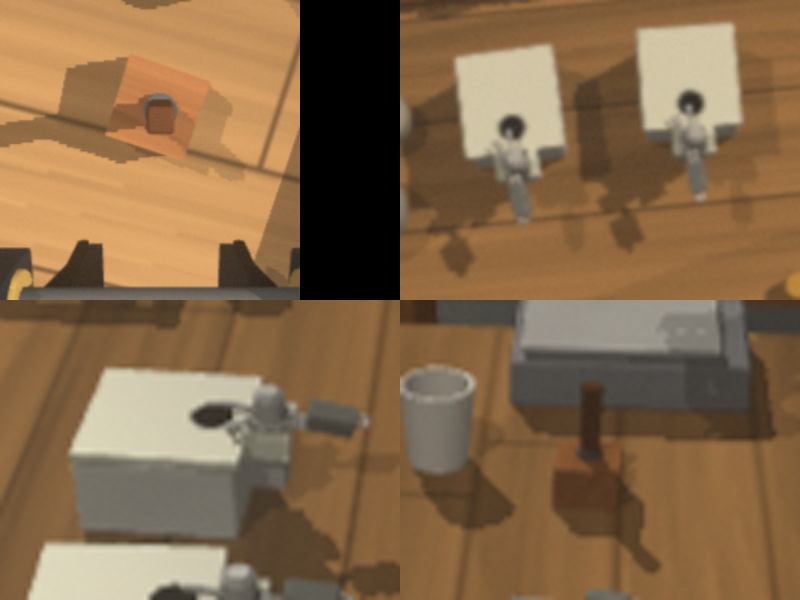

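Both clips are through their studs and drooping slightly, both lids look flat, the stylus is upright in its stand, and the gripper is clear. I'll hand in.

```bash
python3 -c "
from h import *
print(ctrl.close_job())"
```

```text
the job is handed in; nothing more can be done
None
```

The job is handed in: both lids are shut, both studs are clipped, the start button is pressed and the stylus is back upright in its stand, all confirmed by force readings and pictures (the hand-in returned no verdict).

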